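Throw off the pawl and ease the clamp onto the collar-stay tin

ROBOT

A 6-joint arm with a two-finger parallel gripper is mounted at the origin on the work surface. World frame = base frame: x ahead of the robot, y to its left, z up, the work surface at z = 0. Lengths are in mm, angles in degrees, forces in N, time in s.
With the tool pointing down it reaches from about 350 to 850 mm from the base axis. Payload 8.1 kg.
Tool frame: the origin (TCP) lies midway between the tips of the shut fingers; the grasp point (between the pads) lies 19 mm behind it; z points along the fingers, y is the line along which they close (so a half turn about z gives the same grasp; the last joint's range is limited). The gripper opens to 85 mm and grips with 20 to 120 N. Pads are 22 mm wide; open, the fingers measure 114 mm over their backs; the gripper's body (76 mm by 85 mm) begins 54 mm behind the grasp point. The pads swing forward as they close: fully open they stand 13 mm farther back than shut.
Start: joints at [71.597, 7.471, 85.268, -0, 87.261, -4.893], TCP at [140.15, 583.406, 193.992] pointing down, gripper open.
Joint ranges: [-169.43, 169.43], [-51.17, 129.36], [1.28, 143.12], [-76.62, 256.62], [0, 156.53], [-152.29, 152.29]. Speed limits (degrees/s): [136.94, 136.94, 159.86, 180, 180, 180].

INTERFACE

Orientations are given as [roll, pitch, yaw] about the fixed x, y, z axes, in that order (R = Rz(yaw) Ry(pitch) Rx(roll)).
In Python, from bench import sense, snapshot, order, finder gives the robot as it stands.
- The arm moves only by the tool send_rows, never from a script. Its argument "steps" is a list of rows, each a list of 2 entries, a list of its own where there are three numbers: the shift along the world's x, y, z in units of 30 mm (1.0 is 30 mm), then the turn, a rotation vector about the world's x, y, z in rad. In form: [[[dx, dy, dz], [wx, wy, wz]], ...]. A call has 1 to 10 rows; each row is the pose to reach, as a shift and turn from the pose commanded when the call began; what a row does not reach only later rows make up. A row lasts 1/8 s, in which the tool goes at most 62.5 mm and 10.7 degrees, less where a joint would pass 70% of its speed; a pose out of reach is approached as far as the arm can. A call with a gripper value outside its range is refused whole. "fingers" is the closure, from 0 (fully open) to 1 (shut), set as the call begins (left out, the last holds). The fingers move at their own pace and stop on an object; "squeeze" is the grip in N (left out, the last holds). Time passes only in rows, so rows that repeat a pose let the fingers close. It gives the time, the measured TCP pose, the force, the opening and the grip force at its end, in the units of the state.
- sense(): the state, without advancing time (a new reading comes with each control period).
- snapshot(name): name is "side" or "top" or "wrist"; returns a dict with "img" (384x512x3 uint8, red, green, blue), "K" (3x3 intrinsics, pixels), "k1" (the pictures are not rectified: a ray, as slopes to the right and down, at radius r is drawn at 1 + k1 r^2 times it, then the intrinsics apply), "pose" (4x4, takes a point from camera to world coordinates). Camera axes: x right, y up, looking along -z (the intrinsics and any distortion apply to the point x, -y, -z); pixel columns grow to the right and rows downward; lengths in mm; the calibration is good to about 2 mm. A picture is of the moment at which its call begins. There is no depth.
- order.hand_in(): hands the job in; it is judged then, once.
Trained networks look in the newest picture that a camera, given by its name, has taken for a name from the list of things; names that differ only in an ending like _2 or _b are one class to them, and where a whole thing is asked for, a point or a joint stands for the part that bears it (a point fixed in the world has none). Each returns a list of dicts, best first, with "confidence" (0 to 1); they miss things now and then, are a little off and sometimes report something else, mostly with a low value. They report only what shows in the picture. A call takes as long as a camera call.
- finder.find_in(label, camera): "box" ([left, top, width, height] as shares, 0 to 1, of the picture: columns of its width, rows of its height, round what is visible of it).
- finder.trace(label, camera): "mask" (384x512 bool, what is visible of it) and "box" ([left, top, width, height] as shares, 0 to 1, of the picture: columns of its width, rows of its height, round what is visible of it).
- finder.pinpoint(label, camera): "at" ([column, row] as shares, 0 to 1, of the picture: columns of its width, rows of its height: a listed point, or the origin of a listed thing).
The state is a dict: "time": time; "joint_pos": joint angles; "qd": joint speeds; "joint_efforts": joint torques, N m; "tool_pos": TCP position; "tcp_rot": TCP orientation; "ft_force": force on the tool from outside, world axes, zero at the start; "wrist_torque": the same for the moment, N m; "finger_gap": finger opening in mm; "grip_force": force on a finger pad.
Only numpy, scipy, OpenCV 4.12 (cv2) and the standard library are available. Lean on these libraries where they do the work, as an engineer would, in place of code of your own. Each camera call takes 0.05 s, during which the arm holds its last target. There are 200 camera calls.

TASK

The tin clamp on the wardrobe shelf is held open by its ratchet. Wind the crank on by a fraction of a tooth to free the pawl, throw the pawl right off the wheel by its thumb pin without forcing it, then ease the drum back gently by the crank until the sprung pad has pushed the collar-stay tin up against the fence and holds it snugly, with a light press of about 8 N and no crushing. Leave the pawl thrown off, do not touch the tin yourself, and leave the other things on the shelf where they are.

Things in the scene. Friction and masses are not known exactly. Their poses are not given: they have to be found in the camera images.
- press: Drum clamp: aluminium base fixed to the shelf, 12 mm thick, yaw -0.3 to 0.3. Origin at shelf level on the drum's upright axis; z up; 'base' axes below are its own. Drum and pawl part: x -115 to 95, y -95 to 100 mm; clamping bay: x -30 to 100, y 100 to 290. The jaw travels along +y to the fence, a bar 36 mm tall, hand-set elsewhere each time, not reported: its inner face is at y 204 to 224.
- drum_axis (a point): Point on the drum's vertical axis, 75 mm above the shelf. The steel ratchet wheel (93 mm over 10 leaning teeth) turns at 22 to 34 mm above the shelf; the crank arm lies over it, its top at 48 mm.
- crank_pin (a point): Point on the centre line of the upright black crank pin, 75 mm above the shelf. The pin is a round post, 14 mm diameter, from 48 to 98 mm above the shelf, 65 mm from the drum axis, and moves with the drum; at the start it lies 110 degrees clockwise from base +x. Pinch it from above; being round, it turns between the fingers.
- drum (a joint): Drum angle, rad, 0 at the start, range -0.6 to 1.5. + is anticlockwise from above = easing back: jaw goes 35 mm per rad to the tin. - is winding on. A brake holds it where left. At the crank pin winding on takes about 5 N, free easing 1 N; each newton more puts 1.9 N on the tin (read within the brake's 3 N once stopped). The jaw bears on the seated tin after 0.4 to 1.1 rad.
- pawl: Pawl, origin on its upright pivot at shelf level (base x -50, y 60 mm). Its yaw equals the base's when in the teeth; thrown fully off it is turned +0.6 rad (anticlockwise from above). Over-centre spring, dead centre at 0.28: below it snaps back in, above it flies off and stays. Teeth are undercut: at drum 0 (start) the pawl is trapped (over 12 N); at drum -0.2 (-0.15 to -0.3) it comes off with about 3 N.
- thumb_pin (a point): Point on the centre line of the steel thumb pin on the pawl's tail, 75 mm above the shelf: upright round post, 10 mm diameter, from 33 to 80 mm above the shelf, 40 mm from the pawl pivot. At the start at base x -90, y 60 mm. Pushing it 12 mm or more towards base -y (an arc about the pivot, 23 mm at most) throws the pawl off. It is slender: over 10 N from the robot bends it.
- pad: Black rubber pad on the jaw, 76 mm along x, from 17 to 43 mm above the shelf; origin at the middle of the lower edge of its face, which looks to base +y and is at y 140 mm at the start. It is sprung: gives 1 mm per 2.5 N, 11 mm at most.
- tin: Stainless steel collar-stay tin with a swing lid, 70 (x) x 50 (y) x 28.5 mm, about 160 g, loose on the base between pad and fence, at first 4 to 10 mm off the fence and slightly askew; origin at the middle of its underside. The jaw slides it to the fence and squares it.
- spray_bottle: a bystander: clear plastic spray bottle with white trigger head, 52 mm across, 160 mm tall; loose on the shelf beside the clamp; origin under its middle
- crease_stick: a bystander: flat bamboo crease stick, about 180 x 22 x 6 mm, lying along its x; loose on the shelf beside the clamp; origin under its middle
- clip_a: a bystander: chrome spring clip, 50 x 14 x 13 mm; loose on the shelf beside the clamp; origin under its middle
- clip_b: a bystander: chrome spring clip, 50 x 14 x 13 mm; loose on the shelf beside the clamp; origin under its middle
- thimble: a bystander: coral plastic thimble, 21 mm wide, 22 mm tall, mouth up; loose on the shelf beside the clamp; origin under its middle
- lint_brush: a bystander: small brush with a handle, 170 mm, lying along its x; loose on the shelf beside the clamp; origin under its middle

How it is judged (in metres and radians):
On the way, in this order (a step that is already met when the one before it is completed fails the run):
1. the drum is wound on off the pawl (drum below -0.12 rad) with the pawl still in (value of joint drum below -0.12 rad and y of thumb_pin in the frame of press above 0.05 m), for 0.1 s.
2. the pawl is thrown off (turned 0.4 rad or more: thumb pin at base y below 44.5 mm) while the drum is still wound on (below 0) (y of thumb_pin in the frame of press below 0.0445 m and value of joint drum below 0 rad), for 0.1 s.
At the end, for the whole second after the job is handed in: The pawl is thrown off (turned 0.4 rad or more: thumb pin at base y below 44.5 mm), the pad presses on the tin with 3 to 14 N so that it is held against the fence, the tin is flat (within 0.05 rad) and square to the clamp (within 0.04 rad), and tin and drum are at rest (y of thumb_pin in the frame of press below 0.0445 m and contact force between pad and tin between 3 and 14 N and angle between the y axis of tin and the y axis of press, either way round below 0.04 rad and angle between tin's own z axis and vertical below 0.05 rad and linear speed of tin below 0.01 m/s and velocity of joint drum between -0.05 and 0.05 rad/s); the robot touches nothing.
It fails at once if the pawl or its thumb pin is bent (more than 10 N from the robot) (contact force between any of the fingers, the arm and pawl above 10 N).
It fails at once if the tin is pressed with more than 18 N by the pad (contact force between pad and tin above 18 N).
It fails at once if the drum runs back faster than 2.5 rad/s (velocity of joint drum above 2.5 rad/s).
It fails at once if the robot touches the tin (contact force between any of the fingers, the arm and tin above 1 N).
It fails at once if a bystander (spray bottle, crease stick, clips, thimble, brush) is moved by more than 30 mm (distance of any of spray_bottle, crease_stick, clip_a, clip_b, thimble, lint_brush from where it was at the start of the episode above 0.03 m).
It also fails if it takes over 64 s, if anything falls off the work surface, if the arm or the gripper's body presses on something with over 40 N, if the wrist force passes 120 N, or if a joint passes its speed limit or range.

## Working session

There is one attempt and no reset: what is moved stays moved. The work goes in short steps, Python scripts to look and compute and a tool call to move; the robot and the scene stay as the last step left them, time stands still between calls to the robot, and variables do not carry over. Pictures are saved under pics/ and viewed, at most 10 in all, crops included, and the job is handed in when it is done.

Besides the shell and the picture viewer there is one more tool, called by a JSON object that holds its "name" and its "arguments", one argument or row to a line. send_rows: Moves the arm, as the interface text tells. Its arguments: {"type":"object","properties":{"steps":{"type":"array"},"fingers":{"type":"number"},"squeeze":{"type":"number"}},"required":["steps"]}

```bash
mkdir -p pics
cat > h.py <<'E'
import numpy as np, cv2
from bench import sense, snapshot, order, finder
def ray(s,uv):
    K=s["K"];x=(uv[0]-K[0,2])/K[0,0];y=(uv[1]-K[1,2])/K[1,1]
    d=np.array([x,y]);u=d.copy()
    for _ in range(20): u=d/(1+s["k1"]*(u@u))
    P=np.array(s["pose"]);v=P[:3,:3]@np.array([u[0],-u[1],-1]);return P[:3,3],v/np.linalg.norm(v)
def onz(s,uv,z):
    o,v=ray(s,uv);return o+v*(z-o[2])/v[2]
def proj(s,p):
    P=np.array(s["pose"]);c=P[:3,:3].T@(np.array(p)-P[:3,3]);u=np.array([c[0],-c[1]])/-c[2]
    u=u*(1+s["k1"]*(u@u));K=s["K"];return np.array([K[0,0]*u[0]+K[0,2],K[1,1]*u[1]+K[1,2]])
def tri(rs):
    A=np.zeros((3,3));b=np.zeros(3)
    for o,v in rs:
        M=np.eye(3)-np.outer(v,v);A+=M;b+=M@o
    p=np.linalg.solve(A,b);return p,[round(float(np.linalg.norm((np.eye(3)-np.outer(v,v))@(p-o))),1) for o,v in rs]
def save(s,n): cv2.imwrite("pics/"+n,cv2.cvtColor(s["img"],cv2.COLOR_RGB2BGR))
def px(l): return np.array(l["at"])*[512,384]
E
cat > a.py <<'E'
from h import *
np.set_printoptions(precision=1,suppress=True)
S={n:snapshot(n) for n in("side","top","wrist")}
for n in S: save(S[n],n+"0.png"); print(n,np.array(S[n]["pose"])[:3,3])
cv2.imwrite("pics/both0.png",cv2.cvtColor(np.vstack([np.hstack([S["side"]["img"],S["top"]["img"]])]),cv2.COLOR_RGB2BGR))
im=cv2.resize(cv2.imread("pics/both0.png"),(800,300));cv2.imwrite("pics/both0.png",im)
for l in("drum_axis","crank_pin","thumb_pin","press","pawl","pad","tin","spray_bottle","thimble"):
    rs=[]
    for n in S:
        r=finder.pinpoint(l,n)
        if r:
            print(l,n,px(r[0]),round(r[0]["confidence"],2)); 
            if r[0]["confidence"]>.4: rs.append(ray(S[n],px(r[0])))
    if len(rs)>1: print("  ",*tri(rs))
print(sense())
E
python3 a.py
```

```text
side [311.3 590.4 568.3]
top [525.8 -61.7 911.6]
wrist [ 60.1 602.5 373.4]
drum_axis side [264.2 179.9] 0.56
drum_axis top [289.3 211.3] 0.97
   [ 579.  -118.7   75.1] [0.5, 0.5]
crank_pin side [280. 169.] 0.82
crank_pin top [317.9 223.5] 0.9
   [ 557.1 -175.5   80.6] [2.0, 2.0]
thumb_pin side [298.9 203.3] 0.65
thumb_pin top [265.  263.6] 0.7
   [473.7 -72.3  67.6] [1.1, 1.1]
press side [264.9 207.8] 0.91
pawl side [279.6 222.8] 0.79
pawl top [260.  241.3] 0.75
   [515.2 -61.8   3.5] [1.1, 1.1]
pad side [237.  232.6] 0.87
pad top [220.1 207. ] 0.48
   [586.6  26.1  16.5] [1.2, 1.2]
tin side [225.  249.8] 0.79
tin top [194.6 205.6] 0.66
   [588.5  82.4  11.5] [1.2, 1.2]
spray_bottle side [240.6 169.9] 0.63
spray_bottle top [345.3 160.1] 0.76
   [ 702.  -246.9    0.6] [1.6, 1.6]
thimble side [280.9 270.2] 0.48
thimble top [197.2 268.8] 0.56
   [456.6  74.9  -1.1] [4.1, 4.1]
{'time': 1.5, 'joint_pos': array([71.6,  7.5, 85.3,  0. , 87.3, -4.9]), 'qd': array([ 0. , -0.1,  0.1,  0. , -0.1, -0.1]), 'joint_efforts': array([  0. , -56.9, -50.1,   0. ,   0. ,  -0. ]), 'tool_pos': array([140.1, 583.4, 194. ]), 'tcp_rot': array([180. ,  -0. , 166.5]), 'ft_force': array([0. , 0.6, 0.5]), 'wrist_torque': array([ 0., -0.,  0.]), 'grip_force': 0.0, 'finger_gap': 85.48014408154175}
```

View pics/both0.png

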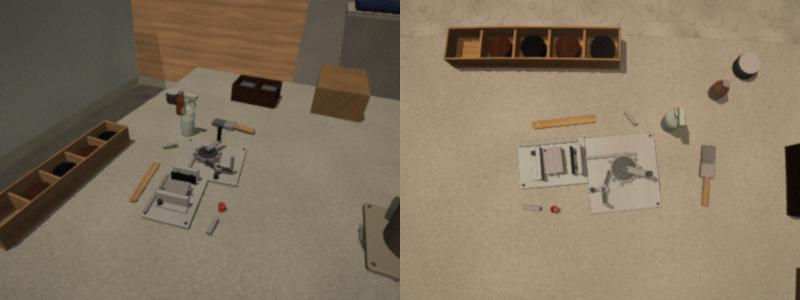

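View pics/top0.png

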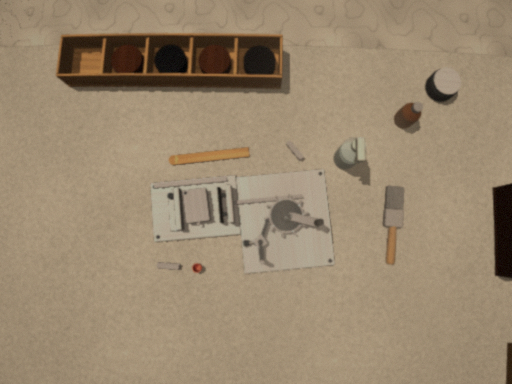

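The top view shows the clamp plate: drum at about (289,215), crank pin near (318,222), and pawl and thumb pin around (248–268, 240–265). The tin is at (196,206) and the fence at (174,210). The bystanders are clear of the working area. I'll go above it for a close look.

{"name": "send_rows", "arguments": {
  "steps": [
    [[13.3,-25.8,2.2],[0,0,-1.335]],
    [[13.3,-25.8,2.2],[0,0,-1.335]],
    [[13.3,-25.8,2.2],[0,0,-1.335]],
    [[13.3,-25.8,2.2],[0,0,-1.335]],
    [[13.3,-25.8,2.2],[0,0,-1.335]],
    [[13.3,-25.8,2.2],[0,0,-1.335]],
    [[13.3,-25.8,2.2],[0,0,-1.335]],
    [[13.3,-25.8,2.2],[0,0,-1.335]],
    [[13.3,-25.8,2.2],[0,0,-1.335]],
    [[13.3,-25.8,2.2],[0,0,-1.335]]
  ]
}}

```text
time: 2.75
tool_pos: [426.4, 27.4, 241.8]
tcp_rot: [179.9, -0.0, 90.0]
ft_force: [1.9, 0.6, 1.1]
finger_gap: 85.3
grip_force: 0.0
```

{"name": "send_rows", "arguments": {
  "steps": [
    [[3.6,-7.0,0.6],[0,0,0]],
    [[3.6,-7.0,0.6],[0,0,0]],
    [[3.6,-7.0,0.6],[0,0,0]],
    [[3.6,-7.0,0.6],[0,0,0]],
    [[3.6,-7.0,0.6],[0,0,0]],
    [[3.6,-7.0,0.6],[0,0,0]],
    [[3.6,-7.0,0.6],[0,0,0]]
  ]
}}

```text
time: 3.62
tool_pos: [533.5, -179.4, 259.5]
tcp_rot: [180.0, -0.0, 90.1]
ft_force: [0.2, 0.8, 0.1]
finger_gap: 85.5
grip_force: 0.0
```

```bash
cat > b.py <<'E'
from h import *
import sys
np.set_printoptions(precision=1,suppress=True)
s=snapshot("wrist");save(s,sys.argv[1]); print(np.array(s["pose"])[:3,3],sense()["tool_pos"])
for l,z in(("drum_axis",75),("crank_pin",75),("thumb_pin",75),("press",0),("pawl",0),("pad",17),("tin",12)):
    for r in finder.pinpoint(l,"wrist")[:2]: print(l,px(r),round(r["confidence"],2),onz(s,px(r),z))
E
python3 b.py w1.png
```

```text
[532.9 -97.5 439.9] [ 533.6 -179.4  259.6]
drum_axis [290.8 115. ] 0.85 [ 577.9 -115.5   75. ]
crank_pin [275.9 162. ] 0.58 [ 559.7 -178.4   75. ]
thumb_pin [212.7  76.6] 0.92 [477.6 -68.2  75. ]
press [284.3 113.5] 0.67 [ 576.8 -116.9    0. ]
pawl [244.5  76.5] 0.81 [514.6 -62.2   0. ]
pad [297.7   7.8] 0.65 [589.7  26.4  17. ]
tin [275.8 162.5] 0.55 [ 564.2 -193.2   12. ]
```

View pics/w1.png

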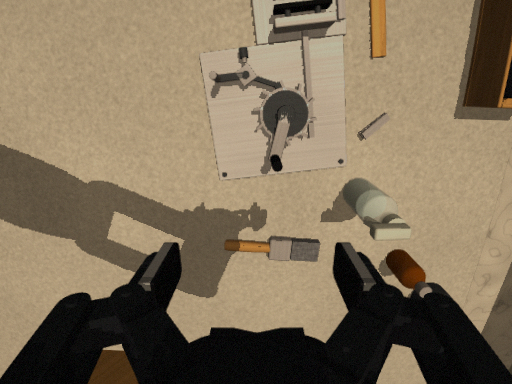

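The close view shows the drum at (288,113), the crank pin top at (276,162) and the thumb pin at (213,77). A black post stands at (242,50), and the plate's yaw is about 6°. I'll go over the crank pin for one close look.

{"name": "send_rows", "arguments": {
  "steps": [
    [[0.9,0,-2.1],[0,0,0]],
    [[0.9,0,-4.2],[0,0,0]],
    [[0.9,0,-4.2],[0,0,0]],
    [[0.9,0,-4.2],[0,0,0]]
  ],
  "fingers": 0.4
}}

```text
time: 4.53
tool_pos: [561.1, -180.7, 134.8]
tcp_rot: [180.0, 0.0, 90.0]
ft_force: [0.2, -0.4, 0.3]
finger_gap: 51.3
grip_force: 0.0
```

```bash
python3 b.py w2.png
```

```text
[560.5 -98.7 315.1] [ 562.1 -181.2  136.4]
drum_axis [273.2 116.8] 0.98 [ 575.  -112.2   75. ]
crank_pin [258.1 192.9] 0.73 [ 561.9 -181.7   75. ]
thumb_pin [157.   61.5] 0.87 [478.6 -67.1  75. ]
press [269.2 117.4] 0.78 [ 574.9 -117.1    0. ]
pawl [214.6  64.9] 0.59 [515.4 -61.6   0. ]
tin [268.4 115.3] 0.45 [ 573.5 -114.2   12. ]
tin [255.9 286. ] 0.45 [ 559.4 -337.2   12. ]
```

View pics/w2.png

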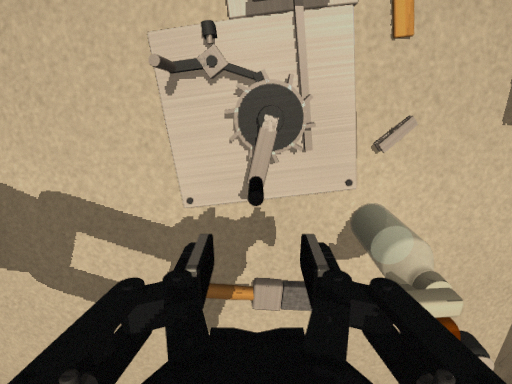

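```bash
cat > c.py <<'E'
from h import *
from scipy.optimize import least_squares
np.set_printoptions(precision=2,suppress=True)
s=snapshot("wrist")
obs=[((256,197),[65*np.cos(np.radians(-110)),65*np.sin(np.radians(-110)),98]),((155,61),[-90,60,80]),((212,62),[-50,60,34]),((258.1,192.9),[65*np.cos(np.radians(-110)),65*np.sin(np.radians(-110)),75]),((157,61.5),[-90,60,75]),((273.2,116.8),[0,0,75]),((214.6,64.9),[-50,60,0]),((269.2,117.4),[0,0,0])]
def W(q,p): c,n=np.cos(q[2]),np.sin(q[2]); return np.array([q[0]+c*p[0]-n*p[1],q[1]+n*p[0]+c*p[1],p[2]])
f=lambda q:np.concatenate([proj(s,W(q,p))-uv for uv,p in obs])
r=least_squares(f,[577,-117,.1],loss="soft_l1");print(r.x,f(r.x).reshape(-1,2))
for uv,p in obs[:3]: print(onz(s,uv,p[2]),W(r.x,p))
E
python3 c.py
```

```text
[ 575.53 -115.5     0.13] [[ 1.08  1.55]
 [-0.7  -0.14]
 [-0.06 -0.91]
 [-1.11 -2.86]
 [-0.54  0.18]
 [ 0.24  3.8 ]
 [ 2.26  0.54]
 [ 0.18 -1.55]]
[ 560.32 -177.5    98.  ] [ 561.24 -178.91   98.  ]
[479.2  -67.54  80.  ] [478.64 -67.42  80.  ]
[518.34 -63.15  34.  ] [518.31 -62.34  34.  ]
```

{"name": "send_rows", "arguments": {
  "steps": [
    [[-0.03,0.09,-1.2],[0,0,0]],
    [[-0.03,0.09,-2.45],[0,0,0]],
    [[-0.03,0.09,-2.45],[0,0,0]],
    [[-0.03,0.09,-2.45],[0,0,0]]
  ]
}}

```text
time: 5.48
tool_pos: [560.5, -178.1, 61.2]
tcp_rot: [179.9, 0.0, 90.0]
ft_force: [0.8, -0.8, 0.8]
finger_gap: 51.3
grip_force: 0.0
```

{"name": "send_rows", "arguments": {
  "steps": [
    [[0,0,0],[0,0,0]],
    [[0,0,0],[0,0,0]],
    [[0,0,0],[0,0,0]],
    [[0,0,0],[0,0,0]],
    [[0,0,0],[0,0,0]],
    [[0,0,0],[0,0,0]]
  ],
  "fingers": 1,
  "squeeze": 25
}}

```text
time: 6.22
tool_pos: [560.4, -178.1, 60.7]
tcp_rot: [179.9, 0.0, 90.0]
ft_force: [-0.4, 0.8, 5.0]
finger_gap: -0.1
grip_force: 2.9
```

The fingers shut on nothing, so I need to look.

Run:
```python
from h import *
a=snapshot("wrist");b=snapshot("side");save(a,"w3f.png");save(b,"s3f.png")
c=proj(b,[561,-178,75]);print(c,proj(a,[561,-178,75]),sense())
x,y=int(c[0]),int(c[1])
crop=cv2.resize(b["img"][y-60:y+60,x-80:x+80],(512,384),interpolation=cv2.INTER_CUBIC)
cv2.imwrite("pics/w3.png",cv2.cvtColor(cv2.resize(np.vstack([a["img"],crop]),(440,600) if 0 else (400,600)),cv2.COLOR_RGB2BGR))
```

```text
[279.54294897 170.10309489] [258.25747928 226.85495289] {'time': 6.325, 'joint_pos': array([-2.26244055e+01,  1.13317524e+01,  9.52730662e+01, -5.28792590e-03,
        7.33072540e+01, -2.26249053e+01]), 'qd': array([-0.00500682,  0.003464  , -0.06583924, -0.09847664, -0.07811511,
        0.02261972]), 'joint_efforts': array([ 1.46373804e-01, -5.39018083e+01, -4.43143272e+01,  1.19179725e-01,
       -3.49357836e-01,  2.56069718e-03]), 'tool_pos': array([ 560.45874733, -178.14661731,   60.72947542]), 'tcp_rot': array([1.79920789e+02, 3.85027541e-02, 9.00019882e+01]), 'ft_force': array([0.05445932, 0.33003883, 5.12377855]), 'wrist_torque': array([-0.00961841,  0.20120179, -0.01292452]), 'grip_force': 2.8688688576221466, 'finger_gap': -0.17810743130179307}
```

View pics/w3.png

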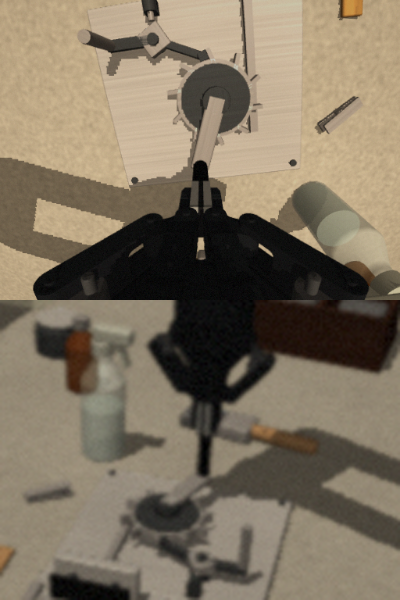

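Run:
```python
from h import *
np.set_printoptions(precision=1,suppress=True)
a=snapshot("wrist");b=snapshot("side")
for p in([560.5,-178.1,60.7],[560.5,-178.1,80],[560.5,-178.1,98],[561,-178.5,98],[561,-178.5,48]): 
    q=proj(b,p);print(p,proj(a,p),q)
print(np.array(a["pose"]))
A=a["img"][170:300,190:330];B=b["img"][120:200,240:320]
o=np.hstack([cv2.resize(A,(560,520),interpolation=cv2.INTER_CUBIC)[:, 80:480],cv2.resize(B,(520,520),interpolation=cv2.INTER_CUBIC)[:, 60:460]])
cv2.imwrite("pics/w4.png",cv2.cvtColor(o,cv2.COLOR_RGB2BGR))
```

```text
[560.5, -178.1, 60.7] [257.4 218.3] [279.4 174.8]
[560.5, -178.1, 80] [257.6 230.3] [279.9 168.5]
[560.5, -178.1, 98] [257.7 244. ] [280.3 162.4]
[561, -178.5, 98] [258.5 244.6] [280.1 162.3]
[561, -178.5, 48] [258.  211.9] [279.  178.8]
[[  1.    0.   -0.  559.8]
 [ -0.    0.9   0.3 -96.1]
 [  0.   -0.3   0.9 241. ]
 [  0.    0.    0.    1. ]]
```

View pics/w4.png

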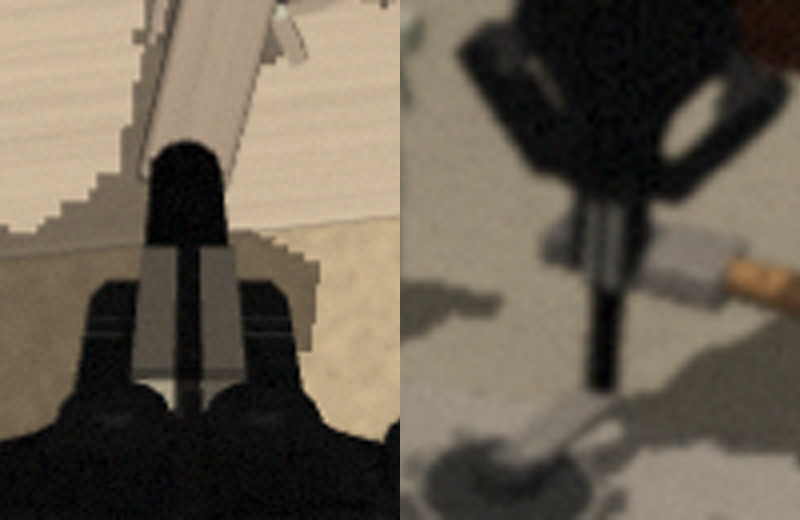

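The two grey pads are at rows 231 and above, shut, sitting just above the black pin, and 5 N is pushing up. So the real fingertips stand about 35–40 mm higher than the reported TCP suggests. I'll reopen, go lower in guarded steps and try the pinch again.

{"name": "send_rows", "arguments": {
  "steps": [
    [[0,0,0.2],[0,0,0]],
    [[0,0,0.2],[0,0,0]],
    [[0,0,0.2],[0,0,0]],
    [[0,0,0.2],[0,0,0]],
    [[0,0,-0.2],[0,0,0]],
    [[0,0,-0.5],[0,0,0]],
    [[0,0,-0.5],[0,0,0]]
  ],
  "fingers": 0.4
}}

```text
time: 7.3
tool_pos: [558.5, -177.3, 42.8]
tcp_rot: [-179.8, -0.1, 90.0]
ft_force: [0.2, -0.4, -0.2]
finger_gap: 51.1
grip_force: 0.0
```

Run:
```python
from h import *
a=snapshot("wrist");b=snapshot("side");print(a["K"],a["k1"],sense()["tool_pos"],sense()["ft_force"],sense()["finger_gap"])
A=a["img"][150:300,150:370];B=b["img"][130:200,240:320]
o=np.hstack([cv2.resize(A,(440,300),interpolation=cv2.INTER_CUBIC),cv2.resize(B,(343,300),interpolation=cv2.INTER_CUBIC)])
cv2.imwrite("pics/w5.png",cv2.cvtColor(o,cv2.COLOR_RGB2BGR))
```

```text
[[269.60393881   0.         256.68798895]
 [  0.         269.60393881 190.84054589]
 [  0.           0.           1.        ]] -0.05484627823602454 [ 559.58260343 -177.72063932   44.3655647 ] [-0.21197549 -0.32894098 -1.21524599] 51.28819259611157
```

View pics/w5.png

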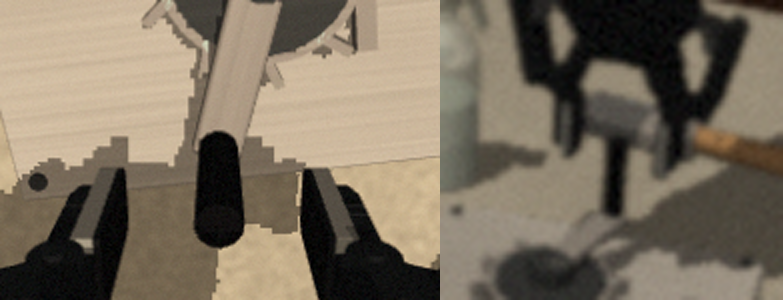

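The fingers now straddle the pin, with the pin centred at x≈218 between tips at 128 and 302 (crop pixels). The tips are only about 10 mm below its top, so I'll go 20 mm lower and close.

{"name": "send_rows", "arguments": {
  "steps": [
    [[0.03,0,-0.4],[0,0,0]],
    [[0.03,0,-0.7],[0,0,0]],
    [[0.03,0,-0.7],[0,0,0]]
  ]
}}

```text
time: 7.78
tool_pos: [559.6, -177.4, 22.2]
tcp_rot: [-179.9, -0.1, 90.0]
ft_force: [-0.9, -1.2, -0.8]
finger_gap: 51.1
grip_force: 0.0
```

{"name": "send_rows", "arguments": {
  "steps": [
    [[0,0,0],[0,0,0]],
    [[0,0,0],[0,0,0]],
    [[0,0,0],[0,0,0]],
    [[0,0,0],[0,0,0]],
    [[0,0,0],[0,0,0]]
  ],
  "fingers": 1,
  "squeeze": 25
}}

```text
time: 8.4
tool_pos: [560.9, -178.0, 24.2]
tcp_rot: [180.0, 0.0, 90.0]
ft_force: [-1.1, -0.5, 3.8]
finger_gap: 13.5
grip_force: 24.7
```

{"name": "send_rows", "arguments": {
  "steps": [
    [[-0.11,0.03,0],[0,0,0]],
    [[-0.22,0.065,0],[0,0,0]],
    [[-0.33,0.105,0],[0,0,0]],
    [[-0.45,0.155,0],[0,0,0]],
    [[-0.45,0.155,0],[0,0,0]],
    [[-0.45,0.155,0],[0,0,0]],
    [[-0.45,0.155,0],[0,0,0]]
  ]
}}

```text
time: 9.28
tool_pos: [548.3, -174.7, 24.3]
tcp_rot: [179.8, 0.1, 90.0]
ft_force: [3.7, -6.2, -0.2]
finger_gap: 13.3
grip_force: 24.8
```

The drum is wound on by about 0.2 rad (13 mm at the pin). I'll let go and lift.

{"name": "send_rows", "arguments": {
  "steps": [
    [[0,0,0],[0,0,0]],
    [[0,0,0],[0,0,0]],
    [[0,0,0],[0,0,0]],
    [[0,0,0],[0,0,0]],
    [[0,0,1],[0,0,0]],
    [[0,0,2],[0,0,0]],
    [[0,0,2],[0,0,0]]
  ],
  "fingers": 0.5
}}

```text
time: 10.15
tool_pos: [549.5, -174.0, 87.0]
tcp_rot: [179.7, 0.1, 90.0]
ft_force: [0.1, 0.6, 0.2]
finger_gap: 42.9
grip_force: 0.0
```

{"name": "send_rows", "arguments": {
  "steps": [
    [[-1.0,2.0,0.6],[0,0,0]],
    [[-2.3,4.2,0.6],[0,0,0]],
    [[-2.3,4.4,0.6],[0,0,0]],
    [[-2.3,4.4,0.6],[0,0,0]],
    [[-2.3,4.4,0.6],[0,0,0]]
  ],
  "fingers": 1
}}

```text
time: 10.78
tool_pos: [478.3, -41.7, 101.3]
tcp_rot: [-180.0, 0.0, 90.0]
ft_force: [-0.1, 0.4, 1.0]
finger_gap: 0.0
grip_force: 0.0
```

```bash
python3 b.py w6f.png
python3 - <<'E'
from h import *
s=snapshot("wrist");t=snapshot("top");b=snapshot("side")
print(sense()["tool_pos"])
rs=[]
for n,q in(("wrist",s),("top",t),("side",b)):
    for r in finder.pinpoint("crank_pin",n)[:1]: print(n,px(r),r["confidence"],onz(q,px(r),75))
B=b["img"][150:240,240:340]
o=np.hstack([cv2.resize(s["img"],(460,345)),cv2.resize(B,(340,345),interpolation=cv2.INTER_CUBIC)])
cv2.imwrite("pics/w6.png",cv2.cvtColor(o,cv2.COLOR_RGB2BGR))
E
```

```text
[477.9  40.4 281.7] [478.4 -41.9 101.4]
drum_axis [363.  280.5] 0.88 [ 576.3 -117.1   75. ]
thumb_pin [258.6 234. ] 0.85 [479.4 -68.3  75. ]
thumb_pin [291.8 196.1] 0.46 [506.4 -33.8  75. ]
pawl [293.1 196.9] 0.74 [518.3 -61.7   0. ]
pad [376.2 122.4] 0.58 [593.5  20.9  17. ]
tin [379.1  61.2] 0.9 [591.6  76.4  12. ]
[478.21873091 -41.31454633 101.69358583]
top [211.9168 155.712 ] 0.65 [688.51243333  41.52617578  75.        ]
side [283.0848 168.3072] 0.68 [ 555.71455961 -190.23348115   75.        ]
```

View pics/w6.png

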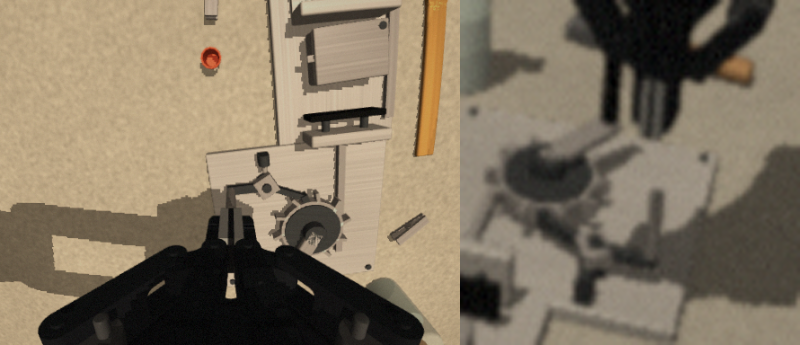

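The fingers are shut, and their tip at about (258,230) hides the thumb pin in the wrist view. The side view shows the pin standing free at (655,225). The new fix of (479.4, -68.3) agrees with the model, so I'll go down on its +y side.

{"name": "send_rows", "arguments": {
  "steps": [
    [[0.03,0,-1.0],[0,0,0]],
    [[0.03,0,-2.0],[0,0,0]],
    [[0.03,0,-2.5],[0,0,0]],
    [[0.03,0,-2.7],[0,0,0]],
    [[0.03,0,-2.7],[0,0,0]]
  ]
}}

```text
time: 12.1
tool_pos: [479.4, -41.2, 21.1]
tcp_rot: [180.0, 0.0, 90.0]
ft_force: [0.2, 0.4, 0.0]
finger_gap: 0.1
grip_force: 0.0
```

{"name": "send_rows", "arguments": {
  "steps": [
    [[0.01,-0.05,0],[0,0,0]],
    [[0.01,-0.1,0],[0,0,0]],
    [[0.02,-0.15,0],[0,0,0]],
    [[0.02,-0.2,0],[0,0,0]],
    [[0.02,-0.2,0],[0,0,0]],
    [[0.02,-0.2,0],[0,0,0]]
  ]
}}

```text
time: 12.85
tool_pos: [479.6, -47.2, 20.7]
tcp_rot: [-180.0, -0.0, 90.0]
ft_force: [0.1, -0.3, 0.5]
finger_gap: 0.1
grip_force: 0.0
```

{"name": "send_rows", "arguments": {
  "steps": [
    [[0.01,-0.04,0],[0,0,0]],
    [[0.01,-0.08,0],[0,0,0]],
    [[0.02,-0.12,0],[0,0,0]],
    [[0.02,-0.16,0],[0,0,0]],
    [[0.02,-0.2,0],[0,0,0]],
    [[0.02,-0.2,0],[0,0,0]],
    [[0.02,-0.2,0],[0,0,0]]
  ]
}}

```text
time: 13.72
tool_pos: [480.3, -53.1, 20.7]
tcp_rot: [-180.0, -0.0, 90.0]
ft_force: [0.5, 1.1, 0.1]
finger_gap: -0.3
grip_force: 0.8
```

{"name": "send_rows", "arguments": {
  "steps": [
    [[0.0,-0.03,0],[0,0,0]],
    [[0.01,-0.06,0],[0,0,0]],
    [[0.01,-0.1,0],[0,0,0]],
    [[0.01,-0.13,0],[0,0,0]],
    [[0.01,-0.13,0],[0,0,0]],
    [[0.01,-0.13,0],[0,0,0]]
  ]
}}

```text
time: 14.48
tool_pos: [480.6, -57.1, 20.7]
tcp_rot: [180.0, -0.0, 90.0]
ft_force: [0.8, 1.5, -0.6]
finger_gap: -0.1
grip_force: 0.8
```

{"name": "send_rows", "arguments": {
  "steps": [
    [[0.01,-0.03,0],[0,0,0]],
    [[0.01,-0.06,0],[0,0,0]],
    [[0.02,-0.1,0],[0,0,0]],
    [[0.02,-0.13,0],[0,0,0]],
    [[0.02,-0.16,0],[0,0,0]],
    [[0.02,-0.16,0],[0,0,0]]
  ]
}}

```text
time: 15.22
tool_pos: [481.3, -61.9, 20.8]
tcp_rot: [180.0, -0.0, 90.0]
ft_force: [0.1, 1.4, 0.1]
finger_gap: 0.4
grip_force: 0.4
```

Run:
```python
from h import *
b=snapshot("side");t=snapshot("top");print(sense()["ft_force"],sense()["tool_pos"])
B=b["img"][150:240,240:340];T=t["img"][200:290,220:320]
o=np.hstack([cv2.resize(B,(400,360),interpolation=cv2.INTER_CUBIC),cv2.resize(T,(400,360),interpolation=cv2.INTER_CUBIC)])
cv2.imwrite("pics/w7.png",cv2.cvtColor(o,cv2.COLOR_RGB2BGR))
```

```text
[ 0.5714786   0.39406731 -0.19068481] [481.27721833 -61.93804663  20.80526065]
```

View pics/w7.png

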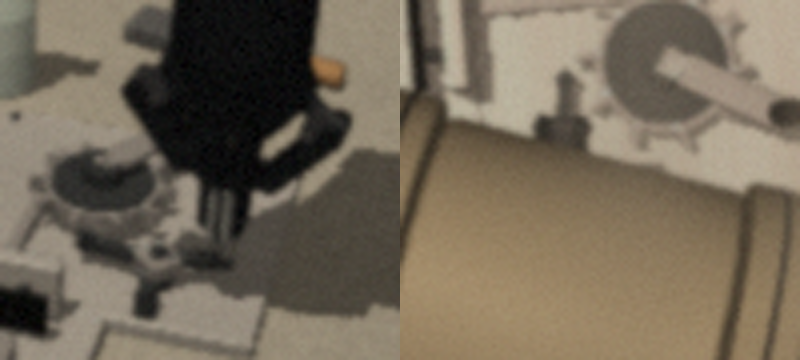

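The shut fingers stand in front of the thumb pin, with their tip at about (222,235) and the pawl tail at (235,262). The pawl hardly seems to have turned yet, so I'll keep pushing gently.

{"name": "send_rows", "arguments": {
  "steps": [
    [[0.01,-0.03,0],[0,0,0]],
    [[0.01,-0.06,0],[0,0,0]],
    [[0.02,-0.1,0],[0,0,0]],
    [[0.02,-0.13,0],[0,0,0]],
    [[0.02,-0.16,0],[0,0,0]],
    [[0.02,-0.16,0],[0,0,0]]
  ]
}}

```text
time: 16.08
tool_pos: [481.8, -66.8, 20.7]
tcp_rot: [-180.0, 0.0, 90.0]
ft_force: [-0.1, -0.0, 0.0]
finger_gap: 0.1
grip_force: 0.0
```

Run:
```python
from h import *
for i in range(3):
    b=snapshot("side");print(sense()["ft_force"],sense()["tool_pos"])
for n in("wrist",):
    w=snapshot(n)
    for l,z in(("thumb_pin",75),("pawl",0)):
        for r in finder.pinpoint(l,n)[:2]: print(n,l,r["confidence"],onz(w,px(r),z))
save(w,"w8f.png")
A=w["img"][130:270,190:370]
B=b["img"][150:240,240:340]
o=np.hstack([cv2.resize(A,(463,360),interpolation=cv2.INTER_CUBIC),cv2.resize(B,(337,360),interpolation=cv2.INTER_CUBIC)])
cv2.imwrite("pics/w8.png",cv2.cvtColor(o,cv2.COLOR_RGB2BGR))
```

```text
[-0.75194865  1.20454912  0.33586523] [481.7806102  -66.71798417  20.71869003]
[ 0.57487129 -0.45689148  0.72558507] [481.80561388 -66.70677621  20.72206376]
[-1.03361596  0.80619048 -0.69454844] [481.79925483 -66.68981164  20.7350917 ]
wrist thumb_pin 0.52 [541.04250715 -66.59206995  75.        ]
wrist pawl 0.94 [515.60888183 -61.20715547   0.        ]
wrist pawl 0.43 [604.75394214  18.72022452   0.        ]
```

View pics/w8.png

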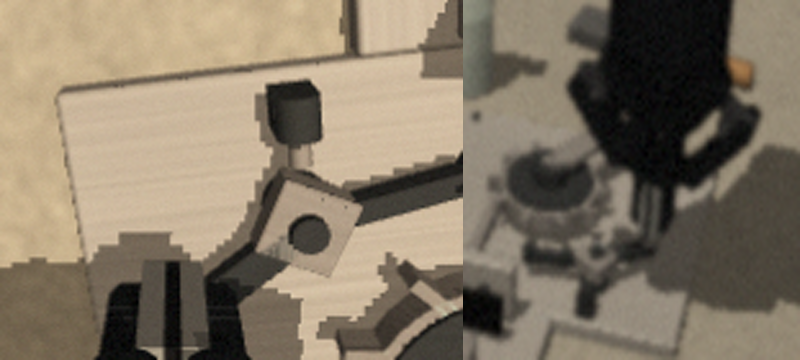

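The pawl block now shows clearly turned at (310,235), its tail points lower left and the force is zero, so the pawl is thrown off. I'll go up and back to the crank pin.

{"name": "send_rows", "arguments": {
  "steps": [
    [[0,0.05,1.0],[0,0,0]],
    [[0,0.05,2.5],[0,0,0]],
    [[0.5,-0.8,2.7],[0,0,0]],
    [[2.22,-3.6,2.7],[0,0,0]],
    [[2.22,-3.6,2.7],[0,0,0]],
    [[2.22,-3.6,2.7],[0,0,0]],
    [[2.22,-3.6,2.7],[0,0,0]],
    [[2.22,-3.6,2.7],[0,0,0]]
  ],
  "fingers": 0.4
}}

```text
time: 17.38
tool_pos: [547.9, -173.6, 101.6]
tcp_rot: [-180.0, -0.0, 90.1]
ft_force: [-0.7, 0.3, -0.1]
finger_gap: 51.0
grip_force: 0.0
```

```bash
python3 b.py w9f.png
python3 - <<'E'
from h import *
b=snapshot("side");t=snapshot("top")
print(sense()["tool_pos"],sense()["ft_force"])
for n,q in(("side",b),("top",t)):
  for l in("crank_pin","thumb_pin"):
    for r in finder.pinpoint(l,n)[:2]: print(n,l,px(r),r["confidence"],onz(q,px(r),75))
E
```

```text
[547.5 -91.8 282. ] [ 548.1 -173.7  101.8]
drum_axis [293.5 131.5] 0.71 [ 575.3 -114.    75. ]
crank_pin [257.5 207.7] 0.97 [ 548.1 -176.1   75. ]
thumb_pin [174.5  97.9] 0.87 [487.2 -89.4  75. ]
press [282.9 124.1] 0.63 [ 574.2 -114.6    0. ]
pawl [222.9  68.1] 0.86 [514.8 -61.3   0. ]
[ 548.43144699 -174.63458867  101.7710719 ] [ 0.11738552 -0.00976772  0.08531747]
side crank_pin [286.6176 172.6848] 0.6 [ 540.36002374 -173.81762183   75.        ]
side crank_pin [233.984  229.2864] 0.25 [566.32082702  79.0503018   75.        ]
side thumb_pin [299.008  195.6096] 0.83 [481.19914168 -90.82460144  75.        ]
top thumb_pin [274.0224 256.2816] 0.6 [488.05638024 -90.13271545  75.        ]
```

The thumb pin is at (487,-90), so it is fully thrown. The crank pin is where I left it.

{"name": "send_rows", "arguments": {
  "steps": [
    [[0,-0.03,-1.3],[0,0,0]],
    [[0,-0.03,-2.4],[0,0,0]],
    [[0,-0.03,-2.6],[0,0,0]],
    [[0,-0.03,-2.6],[0,0,0]],
    [[0,-0.03,-2.6],[0,0,0]]
  ]
}}

```text
time: 18.7
tool_pos: [549.8, -176.2, 25.7]
tcp_rot: [179.8, 0.1, 90.0]
ft_force: [-1.5, 0.6, -0.0]
finger_gap: 51.4
grip_force: 0.0
```

{"name": "send_rows", "arguments": {
  "steps": [
    [[0,0,0],[0,0,0]],
    [[0,0,0],[0,0,0]],
    [[0,0,0],[0,0,0]],
    [[0,0,0],[0,0,0]],
    [[0,0,0],[0,0,0]]
  ],
  "fingers": 1,
  "squeeze": 25
}}

```text
time: 19.32
tool_pos: [548.9, -175.9, 24.5]
tcp_rot: [179.9, 0.0, 90.0]
ft_force: [-1.8, -0.5, 6.5]
finger_gap: 13.4
grip_force: 24.8
```

```bash
cat > f.py <<'E'
from h import *
np.set_printoptions(precision=2,suppress=True)
C=np.array([575.1,-114.6]);F=[];P=[]
for i in range(8):
    snapshot("side");q=sense();F.append(q["ft_force"]);P.append(q["tool_pos"])
F=np.mean(F,0);p=np.mean(P,0)[:2]-C;a=np.arctan2(p[1],p[0]);t=np.array([-np.sin(a),np.cos(a)])
print("t",q["time"],"pos",np.mean(P,0),"r",np.linalg.norm(p),"drum",a-np.radians(-102.6),"tan push",-F[:2]@t,"radial",F[:2]@p/np.linalg.norm(p),"Fz",F[2],"gap",q["finger_gap"])
E
cat > g.py <<'E'
import numpy as np,sys
a0,a1,n=map(float,sys.argv[1:4]);b=np.radians(-102.6);R=65
for a in np.linspace(a0,a1,int(n)+1)[1:]:
    print(np.round(R*np.array([np.cos(b+a)-np.cos(b+a0),np.sin(b+a)-np.sin(b+a0)])/30,3),round(a-a0,3))
E
python3 f.py; python3 g.py -0.2 0.3 9
```

```text
t 19.725 pos [ 548.93 -175.92   24.54] r 66.66843314172026 drum -0.18349392643212759 tan push 1.0961618231407357 radial 0.6404051886001831 Fz 5.871138777342531 gap 12.884610401375992
[ 0.111 -0.046] 0.056
[ 0.225 -0.086] 0.111
[ 0.34  -0.119] 0.167
[ 0.458 -0.146] 0.222
[ 0.576 -0.166] 0.278
[ 0.696 -0.18 ] 0.333
[ 0.816 -0.187] 0.389
[ 0.936 -0.188] 0.444
[ 1.057 -0.181] 0.5
```

{"name": "send_rows", "arguments": {
  "steps": [
    [[0.11,-0.045,0],[0,0,0]],
    [[0.225,-0.085,0],[0,0,0]],
    [[0.34,-0.12,0],[0,0,0]],
    [[0.46,-0.145,0],[0,0,0]],
    [[0.575,-0.165,0],[0,0,0]],
    [[0.695,-0.18,0],[0,0,0]],
    [[0.815,-0.185,0],[0,0,0]],
    [[0.935,-0.185,0],[0,0,0]],
    [[1.055,-0.18,0],[0,0,0]],
    [[1.055,-0.18,0],[0,0,0]]
  ]
}}

```text
time: 20.98
tool_pos: [580.3, -182.4, 24.4]
tcp_rot: [180.0, 0.1, 90.0]
ft_force: [-2.3, -4.5, 4.2]
finger_gap: 13.2
grip_force: 24.9
```

```bash
python3 f.py; python3 g.py 0.3 0.54 8
```

```text
t 21.375 pos [ 580.31 -182.34   24.37] r 67.94286260858506 drum 0.29659721863927224 tan push 1.49944685367679 radial 4.968396104656755 Fz 3.963410460860584 gap 13.322398284729148
[0.065 0.006] 0.03
[0.129 0.014] 0.06
[0.193 0.024] 0.09
[0.257 0.036] 0.12
[0.321 0.05 ] 0.15
[0.384 0.066] 0.18
[0.446 0.084] 0.21
[0.508 0.103] 0.24
```

{"name": "send_rows", "arguments": {
  "steps": [
    [[0.065,-0.03,0],[0,0,0.1]],
    [[0.13,-0.055,0],[0,0,0.2]],
    [[0.195,-0.045,0],[0,0,0.3]],
    [[0.255,-0.035,0],[0,0,0.3]],
    [[0.255,-0.035,0],[0,0,0.3]]
  ]
}}

```text
time: 22.0
tool_pos: [588.3, -182.1, 24.3]
tcp_rot: [180.0, 0.0, 107.1]
ft_force: [0.9, 0.4, 4.9]
finger_gap: 13.1
grip_force: 25.1
```

```bash
sed -i 's/575.1,-114.6/575.4,-117/' f.py; python3 f.py; python3 g.py 0.42 0.66 8
```

```text
t 22.4 pos [ 588.32 -182.09   24.31] r 66.36142927015257 drum 0.41589413281241283 tan push -1.3980294543043872 radial -0.7557499987604257 Fz 5.395157863811197 gap 13.235245978062121
[0.063 0.014] 0.03
[0.127 0.03 ] 0.06
[0.189 0.047] 0.09
[0.251 0.067] 0.12
[0.312 0.088] 0.15
[0.373 0.111] 0.18
[0.433 0.136] 0.21
[0.492 0.163] 0.24
```

{"name": "send_rows", "arguments": {
  "steps": [
    [[0.065,0.015,0],[0,0,0.03]],
    [[0.13,0.03,0],[0,0,0.06]],
    [[0.19,0.047,0],[0,0,0.09]],
    [[0.19,0.047,0],[0,0,0.09]]
  ]
}}

```text
time: 22.9
tool_pos: [593.9, -180.7, 24.3]
tcp_rot: [180.0, 0.0, 112.3]
ft_force: [0.6, 0.9, 4.9]
finger_gap: 13.1
grip_force: 25.1
```

```bash
sed -i 's/range(8)/range(5)/' f.py; python3 f.py; python3 g.py 0.50 0.62 4
```

```text
t 23.15 pos [ 593.93 -180.7    24.3 ] r 66.34134122578743 drum 0.5029779135097912 tan push -1.0604828167221092 radial -0.46841251095388586 Fz 5.726357067732088 gap 13.492214428629378
[0.062 0.019] 0.03
[0.124 0.04 ] 0.06
[0.185 0.062] 0.09
[0.245 0.087] 0.12
```

{"name": "send_rows", "arguments": {
  "steps": [
    [[0.062,0.019,0],[0,0,0.03]],
    [[0.124,0.04,0],[0,0,0.06]],
    [[0.185,0.062,0],[0,0,0.09]],
    [[0.185,0.062,0],[0,0,0.09]]
  ]
}}

```text
time: 23.65
tool_pos: [599.5, -178.8, 24.3]
tcp_rot: [180.0, 0.0, 117.4]
ft_force: [1.5, 0.6, 5.4]
finger_gap: 13.7
grip_force: 25.1
```

```bash
python3 f.py; python3 g.py 0.59 0.71 4
```

```text
t 23.9 pos [ 599.53 -178.79   24.3 ] r 66.33157262344979 drum 0.5922842145993314 tan push -1.657889507766507 radial -0.5101336853499124 Fz 5.462444433289193 gap 13.485812301299626
[0.06  0.024] 0.03
[0.12  0.051] 0.06
[0.178 0.079] 0.09
[0.236 0.108] 0.12
```

{"name": "send_rows", "arguments": {
  "steps": [
    [[0.06,0.024,0],[0,0,0.03]],
    [[0.12,0.051,0],[0,0,0.06]],
    [[0.178,0.079,0],[0,0,0.09]],
    [[0.178,0.079,0],[0,0,0.09]]
  ]
}}

```text
time: 24.4
tool_pos: [604.9, -176.4, 24.3]
tcp_rot: [180.0, 0.0, 122.6]
ft_force: [1.1, 0.7, 4.7]
finger_gap: 13.4
grip_force: 25.1
```

```bash
python3 f.py; python3 g.py 0.68 0.80 4
```

```text
t 24.65 pos [ 604.87 -176.43   24.3 ] r 66.33058294620857 drum 0.6802461815542191 tan push -1.7171445047818028 radial -0.4378067153754027 Fz 5.148708957024802 gap 13.713145712210023
[0.058 0.03 ] 0.03
[0.115 0.061] 0.06
[0.171 0.094] 0.09
[0.225 0.129] 0.12
```

{"name": "send_rows", "arguments": {
  "steps": [
    [[0.058,0.03,0],[0,0,0.03]],
    [[0.115,0.061,0],[0,0,0.06]],
    [[0.171,0.094,0],[0,0,0.09]]
  ]
}}

```text
time: 25.02
tool_pos: [609.9, -173.7, 24.3]
tcp_rot: [180.0, 0.0, 127.8]
ft_force: [0.5, 0.7, 4.7]
finger_gap: 13.2
grip_force: 25.1
```

```bash
python3 f.py; python3 g.py 0.77 0.89 6
python3 - <<'E'
from h import *
t=snapshot("top");s=snapshot("side");w=snapshot("wrist")
for n,q in(("top",t),("side",s),("wrist",w)):
  for l,z in(("pad",17),("tin",12)):
    for r in finder.pinpoint(l,n)[:1]:
        p=onz(q,px(r),z)-[575.4,-117,0];c,k=np.cos(.13),np.sin(.13);print(n,l,round(r["confidence"],2),"base",c*p[0]+k*p[1],-k*p[0]+c*p[1])
E
```

```text
t 25.275 pos [ 610.06 -173.6    24.31] r 66.36665851073965 drum 0.7694425528831139 tan push -1.3247771109111772 radial 0.4857350224384691 Fz 5.273849330744237 gap 13.671544242121712
[0.037 0.023] 0.02
[0.073 0.047] 0.04
[0.109 0.071] 0.06
[0.144 0.096] 0.08
[0.179 0.122] 0.1
[0.213 0.149] 0.12
top pad 0.52 base 33.553783565915204 167.84690610638168
top tin 0.78 base 38.83157413741499 195.88451048337757
side pad 0.74 base 30.847167097325865 201.6732814854022
side tin 0.97 base 38.33296308382617 196.35984661935868
wrist pad 0.24 base -45.664499972957245 -212.65421599117346
```

{"name": "send_rows", "arguments": {
  "steps": [
    [[0.037,0.023,0],[0,0,0.02]],
    [[0.073,0.047,0],[0,0,0.04]],
    [[0.109,0.071,0],[0,0,0.06]]
  ]
}}

```text
time: 26.1
tool_pos: [613.2, -171.5, 24.3]
tcp_rot: [180.0, 0.0, 131.2]
ft_force: [1.1, 0.5, 5.5]
finger_gap: 13.3
grip_force: 25.1
```

```bash
python3 f.py; python3 g.py 0.83 0.89 3
```

```text
t 26.35 pos [ 613.31 -171.48   24.32] r 66.37399402029274 drum 0.8278416345909664 tan push -1.8166216898998422 radial 0.34290866488773464 Fz 5.456775506217982 gap 13.30718676931734
[0.035 0.025] 0.02
[0.07  0.051] 0.04
[0.104 0.078] 0.06
```

{"name": "send_rows", "arguments": {
  "steps": [
    [[0.035,0.025,0],[0,0,0.02]],
    [[0.07,0.051,0],[0,0,0.04]],
    [[0.104,0.078,0],[0,0,0.06]]
  ]
}}

```text
time: 26.72
tool_pos: [616.4, -169.3, 24.3]
tcp_rot: [180.0, 0.1, 134.6]
ft_force: [1.3, 1.0, 5.4]
finger_gap: 13.1
grip_force: 25.1
```

```bash
python3 f.py; python3 g.py 0.89 0.95 3
```

```text
t 26.975 pos [ 616.51 -169.16   24.32] r 66.40977775758533 drum 0.8873539918703063 tan push -1.9015957285570204 radial 0.35476814188550554 Fz 4.685440007527118 gap 13.109651873022708
[0.034 0.027] 0.02
[0.067 0.055] 0.04
[0.099 0.084] 0.06
```

{"name": "send_rows", "arguments": {
  "steps": [
    [[0.034,0.027,0],[0,0,0.02]],
    [[0.067,0.055,0],[0,0,0.04]],
    [[0.067,0.055,0],[0,0,0.04]]
  ]
}}

```text
time: 27.35
tool_pos: [618.4, -167.6, 24.3]
tcp_rot: [180.0, 0.1, 136.9]
ft_force: [0.7, -0.0, 5.9]
finger_gap: 13.3
grip_force: 25.1
```

```bash
python3 f.py; python3 g.py 0.93 0.99 3;  python3 - <<'E'
from h import *
t=snapshot("top");s=snapshot("side")
for n,q in(("top",t),("side",s)):
  for l,z in(("pad",17),("tin",12)):
    for r in finder.pinpoint(l,n)[:1]:
        p=onz(q,px(r),z)-[575.4,-117,0];c,k=np.cos(.13),np.sin(.13);print(n,l,round(r["confidence"],2),"base",c*p[0]+k*p[1],-k*p[0]+c*p[1])
E
```

```text
t 27.6 pos [ 618.37 -167.65   24.31] r 66.42051550641791 drum 0.9235008166723365 tan push -1.4884602038470278 radial 0.6492294904649684 Fz 5.571735351045421 gap 13.450474971173401
[0.033 0.029] 0.02
[0.065 0.058] 0.04
[0.096 0.088] 0.06
top pad 0.47 base 28.117705745822796 174.25497536608927
top tin 0.69 base 35.24146338924182 203.5181513903878
side pad 0.41 base 34.84481874746717 180.4514339775539
side tin 0.83 base 28.310830760823666 199.653750609516
```

{"name": "send_rows", "arguments": {
  "steps": [
    [[0.033,0.029,0],[0,0,0.02]],
    [[0.065,0.058,0],[0,0,0.04]],
    [[0.065,0.058,0],[0,0,0.04]]
  ]
}}

```text
time: 28.28
tool_pos: [620.2, -166.1, 24.3]
tcp_rot: [180.0, 0.1, 139.2]
ft_force: [0.3, -1.7, 5.9]
finger_gap: 13.2
grip_force: 25.1
```

```bash
python3 f.py; python3 g.py 0.96 1.02 3
```

```text
t 28.525 pos [ 620.19 -166.06   24.3 ] r 66.43157227846923 drum 0.9599096026198747 tan push 0.0856885656267375 radial 0.757990855726181 Fz 5.721752250715253 gap 13.190573251044071
[0.032 0.03 ] 0.02
[0.063 0.06 ] 0.04
[0.093 0.09 ] 0.06
```

Contact is building. Two more small steps.

{"name": "send_rows", "arguments": {
  "steps": [
    [[0.016,0.015,0],[0,0,0.01]],
    [[0.032,0.03,0],[0,0,0.02]],
    [[0.048,0.045,0],[0,0,0.03]],
    [[0.048,0.045,0],[0,0,0.03]]
  ]
}}

```text
time: 29.02
tool_pos: [621.1, -165.0, 24.3]
tcp_rot: [-180.0, 0.0, 140.9]
ft_force: [-2.1, -0.8, 6.9]
finger_gap: 13.0
grip_force: 25.3
```

```bash
python3 f.py
```

```text
t 29.275 pos [ 621.14 -164.97   24.26] r 66.28238516623227 drum 0.9816055074283635 tan push 2.4048510593896624 radial -0.6156850159859865 Fz 7.028317160991895 gap 13.765878093566515
```

{"name": "send_rows", "arguments": {
  "steps": [
    [[0.012,0.011,0],[0,0,0.007]],
    [[0.024,0.022,0],[0,0,0.015]],
    [[0.024,0.022,0],[0,0,0.015]]
  ]
}}

```text
time: 29.65
tool_pos: [621.7, -164.5, 24.3]
tcp_rot: [-179.9, 0.0, 141.7]
ft_force: [-3.4, -1.9, 7.3]
finger_gap: 13.1
grip_force: 25.3
```

```bash
python3 f.py
```

```text
t 29.9 pos [ 621.68 -164.46   24.26] r 66.29387999852973 drum 0.9927283360424908 tan push 3.1129212516692584 radial -1.1871119058855768 Fz 7.499314710131925 gap 13.303821438526638
```

The estimates agree on roughly 4–9 N on the tin. I'll let go, lift and check.

{"name": "send_rows", "arguments": {
  "steps": [
    [[0,0,0],[0,0,0]],
    [[0,0,0],[0,0,0]],
    [[0,0,0],[0,0,0]],
    [[0,0,0],[0,0,0]],
    [[0,0,1],[0,0,0]],
    [[0,0,2.5],[0,0,0]],
    [[0,0,4],[0,0,0]],
    [[0,0,4],[0,0,0]],
    [[0,0,4],[0,0,0]]
  ],
  "fingers": 0.5
}}

```text
time: 31.02
tool_pos: [621.9, -163.7, 143.5]
tcp_rot: [-180.0, -0.0, 141.8]
ft_force: [-0.5, 0.6, -0.7]
finger_gap: 42.3
grip_force: 0.0
```

Run:
```python
from h import *
np.set_printoptions(precision=2,suppress=True)
C=np.array([575.4,-117,0])
S={n:snapshot(n) for n in("top","side","wrist")}
for n,q in S.items():
  for l,z in(("pad",17),("tin",12),("thumb_pin",75),("crank_pin",75)):
    for r in finder.pinpoint(l,n)[:1]:
        p=onz(q,px(r),z)-C;c,k=np.cos(.13),np.sin(.13);u,v=c*p[0]+k*p[1],-k*p[0]+c*p[1];print(n,l,round(r["confidence"],2),"base",u,v, "drum",np.arctan2(v,u)+np.radians(110) if l=="crank_pin" else "")
print(sense()["tool_pos"],sense()["ft_force"],sense()["time"])
```

```text
top pad 0.56 base 26.8315706744562 173.925242782452 drum 
top tin 0.96 base 37.6433468625013 194.97542750292862 drum 
top crank_pin 0.72 base 32.219506966925 -51.74288393548525 drum 0.9059985650812021
side pad 0.71 base 32.275965735924544 169.61073986790072 drum 
side tin 0.93 base 34.76314715948236 206.38944624320268 drum 
side thumb_pin 0.57 base -79.07903931906183 47.797715049411494 drum 
side crank_pin 0.7 base 34.29382576009842 -53.287518383193444 drum 0.9209019651647693
wrist pad 0.91 base 36.03781950721062 169.32067532204172 drum 
wrist tin 0.87 base 41.68252574020002 199.5610465558293 drum 
wrist thumb_pin 0.69 base -81.15919704438029 38.891260294078336 drum 
wrist crank_pin 0.58 base 38.18024926261198 -53.97089709403666 drum 0.9647562824907833
[ 621.97 -163.71  143.78] [ 0.63 -0.   -0.39] 31.775
```

```bash
python3 -c "
from bench import order
print(order.hand_in())"
```

```text
the job is handed in; nothing more can be done
None
```

I handed the job in at about 32 s with the pawl thrown off and the drum eased about 1.0 rad. The pad presses the tin towards the fence with an estimated 4–9 N. I worked that out from the crank force and the jaw travel, and didn't measure it on the tin. I also didn't check the tin's squareness separately, and the hand-in gave no verdict.

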